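Start an exposure on the bench-top UV unit

TASK

The sheet and film already lie in the UV exposure unit: press its lid down until it is fully shut, then switch on the vacuum by pressing down the far end of the vacuum rocker (the one to the right of the timer knob), and then push the start button (the plain round one, not the mushroom-headed stop) all the way in and let it come back out. Leave the mains rocker at the left end of the panel on, the timer as set and the stop button unpressed, and leave the magnifier, the pots and everything else lying about where they are, without lifting anything.

Things in the scene. Friction and masses are not known exactly. Their poses are not given: they have to be found in the camera images.
- unit: the fixed exposure unit, a grey case 440 mm deep (x), 530 mm wide (y). Origin on the table under the middle of its control deck; x points away from the operator towards the lid's hinge, y to the operator's left, z up. The deck, a flat aluminium strip along the near side (x -60 to +55 mm), is 100 mm above the table; the controls stand on its centre line, x = 0. At y = -225 mm a flat gauge
- lid_rail (a point): on top of the flat front rail (36 mm deep) of the lid, mid-depth, 130 mm left of its middle; a 120 mm wide, 26 mm high bow handle stands on the middle. Lid: frame 500 x 300 x 22 mm, hinged at its far edge (x = 368, z = 112 mm of the unit), stiff, stays where left; 2 to 6 N down on the rail moves it to a hard stop. Starts 34 to 85 mm up; fully shut, this point is at x = 83, y = 130, z = 131 mm of the unit
- vacuum (a joint): tilt of the vacuum rocker, rad: 0 is off (near end down, far end up; as at the start), 0.34 is on (far end down). Black rocker at y = +10 mm in the unit's frame, 30 mm long (along the unit's x), 21 mm wide, pivoted in the middle; stiff, stays where it is left. About 4 N on the far end tips it, to a hard stop; on counts above 0.26
- vacuum_far_end (a point): on top of the vacuum rocker near its far end, 12.5 mm beyond its pivot, where it is pressed; when off, about 11 mm above the deck; sinks about 5 mm as the rocker tips over. The bezel round the rocker is 3 mm high
- start (a joint): how far the start button is pushed in, m: 0 out, 0.006 fully in. A spring returns it; it takes 2 N to begin and 5 N to be fully in
- start_top (a point): centre of the top of the start button, a flat-topped steel cylinder 26 mm across, 12 mm above the deck (bezel 36 mm across, 3 mm high), at y = -95 mm in the unit's frame; pressed straight down
- stop (a joint): how far the stop button is pushed in, m: 0 out, 0.006 fully in. Not to be pressed
- stop_top (a point): centre of the top of the stop button, a black mushroom head 40 mm across, 24 mm above the deck, at y = -165 mm in the unit's frame
- mains (a joint): tilt of the mains rocker, rad, same make as the vacuum rocker, at the left end of the deck (y = +205 mm in the unit's frame): 0.34 is on (far end down, as at the start), 0 is off. To be left on
- timer_pointer (a point): white pointer mark on top of the timer's bar-shaped knob, 17 mm from the knob's axis, which is at y = +85 mm in the unit's frame; the knob is 38 mm across on a 62 mm base, 44 mm high above the deck. To be left as set
- loupe: small magnifier, 32 mm across, 36 mm tall, standing on the control deck between the vacuum rocker and the start button; loose, only to be left where it is. Origin at the centre of its underside
- ink_pot: small white lidded pot, 38 mm across, 45 mm tall, standing on the control deck between the mains rocker and the timer; loose, to be left where it is. Origin at the centre of its underside
- squeegee: wooden printing squeegee with a rubber blade, 220 mm long, 45 mm high, lying on the table; loose bystander. Origin at the centre of its underside
- tape: roll of masking tape lying flat, 110 mm across, 36 mm high; loose bystander. Origin at the centre of its underside
- emulsion: white bottle, 72 mm across, 150 mm tall; loose bystander. Origin at the centre of its underside
- jar_a: glass jar with metal lid, 70 mm across, 85 mm tall; loose bystander. Origin at the centre of its underside
- jar_b: white plastic jar, 84 mm across, 110 mm tall; loose bystander. Origin at the centre of its underside
- brush: flat brush with a wooden handle, 210 mm long, 20 mm high, lying on the table; loose bystander. Origin at its middle, on the table

How it is judged:
On the way, in this order (a step that is already met when the one before it is completed fails the run):
1. the lid is pressed fully shut (z of lid_rail in the frame of unit below 0.137 m), for 0.2 s.
2. with the lid shut, the vacuum rocker is tipped to on (z of lid_rail in the frame of unit below 0.137 m and value of joint vacuum above 0.26 rad), for 0.2 s.
3. with the lid shut and the vacuum on, the start button is pushed in (all of step 2 and value of joint start above 0.0045 m), for 0.05 s.
At the end, for the whole second after the job is handed in: lid shut (rail within 6 mm of fully down), vacuum rocker on (over 0.26 rad), start button pushed in at least 4.5 mm and back out (within 1 mm), stop out, mains on, timer pointer within 4 mm of its setting, every loose thing within 25 mm of where it began (all of step 2 and value of joint each of start, stop below 0.001 m and value of joint mains above 0.26 rad and distance of timer_pointer from where it was at the start of the episode below 0.004 m and distance of each of loupe, ink_pot, squeegee, tape, emulsion, jar_a, jar_b, brush from where it was at the start of the episode below 0.025 m); the robot touches nothing.
It fails at once if the start button is pushed before the lid is shut and the vacuum is on (value of joint start above 0.003 m and (z of lid_rail in the frame of unit above 0.139 m or value of joint vacuum below 0.17 rad)).
It fails at once if the vacuum is switched on while the lid is open (value of joint vacuum above 0.26 rad and z of lid_rail in the frame of unit above 0.142 m).
It fails at once if the stop button is pressed, the mains switched off or the timer turned (value of joint stop above 0.003 m or value of joint mains below 0.17 rad or distance of timer_pointer from where it was at the start of the episode above 0.006 m).
It fails at once if the lid is lifted instead of pressed down (z of lid_rail in the frame of unit above 0.24 m).
It fails at once if a loose thing is lifted, carried or knocked away (distance of any of loupe, ink_pot, squeegee, tape, emulsion, jar_a, jar_b, brush from where it was at the start of the episode above 0.03 m).
It also fails if it takes over 40 s, if anything falls off the work surface, if the arm or the gripper's body presses on something with over 40 N, if the wrist force passes 120 N, or if a joint passes its speed limit or range.

ROBOT

A 7-joint arm with a two-finger parallel gripper is mounted at the origin on the work surface. World frame = base frame: x ahead of the robot, y to its left, z up, the work surface at z = 0. Lengths are in m, angles in rad, forces in N, time in s.
With the tool pointing down it reaches from about 0.425 to 0.925 m from the base axis. Payload 6.8 kg.
Tool frame: the origin (TCP) lies midway between the tips of the shut fingers; the grasp point (between the pads) lies 19 mm behind it; z points along the fingers, y is the line along which they close (so a half turn about z gives the same grasp; the last joint's range is limited). The gripper opens to 85 mm and grips with 20 to 120 N. Pads are 22 mm wide; open, the fingers measure 114 mm over their backs; the gripper's body (76 mm by 85 mm) begins 54 mm behind the grasp point. The pads swing forward as they close: fully open they stand 13 mm farther back than shut.
Start: joints at [-1.352, 0.477, 0.022, 1.555, -0.011, 1.109, -0.083], TCP at [0.217, 0.639, 0.194] pointing down, gripper open.
Joint ranges: [-2.96, 2.96], [-0.34, 2.1], [-1.41, 1.46], [0.24, 2.44], [-1.37, 4.51], [0.17, 1.92], [-2.96, 2.96]. Speed limits (rad/s): [2.39, 2.39, 3.14, 3.14, 3.14, 3.14, 3.14].

INTERFACE

Orientations are given as a rotation vector (axis times angle).
In Python, from bench import r gives the robot as it stands. The module is installed in compiled form; this text tells all that it offers.
- The arm moves only by the tool apply_moves, never from a script. Its argument "rows" is a list of rows, each a list of 6 numbers: the shift along the tool's x, y, z scaled (see below), then the turn, a rotation vector about the tool's x, y, z scaled (see below). A call has 1 to 5 rows; each row is the pose to reach, as a shift and turn from the pose commanded when the call began, along the tool's axes at that moment; what a row does not reach only later rows make up. The controller multiplies each number of a shift by 0.25 m and each number of a turn by 90 degrees. A row lasts 1/8 s, in which the tool goes at most 62.5 mm and 10.7 degrees, less where a joint would pass 70% of its speed; a pose out of reach is approached as far as the arm can. A call with a number of a shift or a turn outside -1 to 1 is refused whole. A call with a gripper value outside its range is refused whole. "claw" is the opening, from 0 (shut) to 1 (fully open), set as the call begins (left out, the last holds). The fingers move at their own pace and stop on an object; "newtons" is the grip in N (left out, the last holds). Time passes only in rows, so rows that repeat a pose let the fingers close. It gives the time, the measured TCP pose, the force, the opening and the grip force at its end, in the units of the state.
- r.get_obs(): the state, without advancing time (a new reading comes with each control period).
- r.grab_frame(name): name is "side" or "top"; returns a dict with "pixels" (480x640x3 uint8, red, green, blue), "intrinsics" (3x3 intrinsics, pixels), "eye" and "attitude" of the camera in the world. Camera axes: x right, y up, looking along -z (the intrinsics and any distortion apply to the point x, -y, -z); pixel columns grow to the right and rows downward; lengths in m; the calibration is good to about 2 mm. A picture is of the moment at which its call begins. There is no depth.
- r.hand_in(): hands the job in; it is judged then, once.
Trained networks look in a picture, given as the dict that the camera call returned (one of the last four; its "shot" number tells which), for a name from the list of things; names that differ only in an ending like _2 or _b are one class to them, and where a whole thing is asked for, a point or a joint stands for the part that bears it (a point fixed in the world has none). Each returns a list of dicts, best first, with "conf" (0 to 1); they miss things now and then, are a little off and sometimes report something else, mostly with a low value. They report only what shows in the picture. A call takes as long as a camera call.
- r.search_frame(picture, thing): "rect" ([left, top, width, height] in pixels, round what is visible of it).
- r.outline_of(picture, thing): "pixels" (480x640 bool, what is visible of it) and "rect" ([left, top, width, height] in pixels, round what is visible of it).
- r.landmark_of(picture, thing): "point" ([column, row] in pixels: a listed point, or the origin of a listed thing).
The state is a dict: "clock": time; "joints": joint angles; "qvel": joint speeds; "tau": joint torques, N m; "tcp_pos": TCP position; "orientation": TCP orientation; "contact_force": force on the tool from outside, world axes, zero at the start; "moment": the same for the moment, N m; "grip_width": finger opening in m; "gripper_force": force on a finger pad.
Only numpy, scipy, OpenCV 4.12 (cv2) and the standard library are available. Lean on these libraries where they do the work, as an engineer would, in place of code of your own. Each camera call takes 0.05 s, during which the arm holds its last target. There are 200 camera calls.

## Working session

There is one attempt and no reset: what is moved stays moved. The work goes in short steps, Python scripts to look and compute and a tool call to move; the robot and the scene stay as the last step left them, time stands still between calls to the robot, and variables do not carry over. Pictures are saved under pics/ and viewed, at most 10 in all, crops included, and the job is handed in when it is done.

Besides the shell and the picture viewer there is one more tool, called after "Request:" by a JSON object that holds its "fn" and its "kwargs". apply_moves: Moves the arm, as the interface text tells. Its arguments: {"type":"object","properties":{"rows":{"type":"array","items":{"type":"array","items":{"type":"number"}}},"claw":{"type":"number"},"newtons":{"type":"number"}},"required":["rows"]}

```bash
mkdir -p pics; cat > h.py <<'E'
from bench import r
import numpy as np, cv2
from scipy.spatial.transform import Rotation as R
def rot(f):
    a=np.array(f["attitude"],float)
    return a if a.shape==(3,3) else (R.from_rotvec(a).as_matrix() if a.size==3 else R.from_quat(a).as_matrix())
def ray(f,px):
    K=np.array(f["intrinsics"]); v=np.linalg.solve(K,[px[0],px[1],1.]); d=rot(f)@(v*[1,-1,-1])
    return np.array(f["eye"],float),d/np.linalg.norm(d)
def atz(f,px,z):
    e,d=ray(f,px); return e+d*(z-e[2])/d[2]
def proj(f,p):
    c=rot(f).T@(np.array(p)-np.array(f["eye"])); q=np.array(f["intrinsics"])@(c*[1,-1,-1]); return q[:2]/q[2]
def tri(fa,pa,fb,pb):
    e1,d1=ray(fa,pa);e2,d2=ray(fb,pb)
    s,t=np.linalg.lstsq(np.c_[d1,-d2],e2-e1,rcond=None)[0]
    a,b=e1+s*d1,e2+t*d2
    return (a+b)/2,np.linalg.norm(a-b)
E
python3 - <<'E'
from h import *
F={n:r.grab_frame(n) for n in("side","top")}
for n,f in F.items():
    cv2.imwrite(f"pics/{n}0.png",f["pixels"][:,:,::-1]); print(n,{k:np.round(v,4).tolist() for k,v in f.items() if k not in("pixels","shot")},f.keys())
for t in ["unit","lid_rail","vacuum_far_end","start_top","stop_top","timer_pointer","mains","loupe","ink_pot"]:
    L={n:r.landmark_of(f,t) for n,f in F.items()}
    print(t,{n:[(np.round(x["point"],1).tolist(),round(x["conf"],2)) for x in l[:2]] for n,l in L.items()})
    if all(L.values()): print("   ",[np.round(x,4) for x in tri(F["side"],L["side"][0]["point"],F["top"],L["top"][0]["point"])])
o=r.get_obs();print(o)
E
```

```text
side {'intrinsics': [[504.462, 0.0, 323.9791], [0.0, 504.462, 238.5534], [0.0, 0.0, 1.0]], 'eye': [0.3661, 1.17, 0.8493], 'attitude': [0.0644, -1.493, -2.7321]} dict_keys(['pixels', 'intrinsics', 'eye', 'attitude', 'shot'])
top {'intrinsics': [[603.8611, 0.0, 320.3336], [0.0, 603.8611, 237.3008], [0.0, 0.0, 1.0]], 'eye': [0.2556, -0.007, 2.0327], 'attitude': [0.0902, -0.0703, -1.5611]} dict_keys(['pixels', 'intrinsics', 'eye', 'attitude', 'shot'])
unit {'side': [([289.0, 250.4], 0.65)], 'top': [([340.9, 208.4], 0.87)]}
    [array([ 0.5504, -0.0492,  0.026 ]), np.float64(0.0179)]
lid_rail {'side': [], 'top': [([312.6, 162.6], 0.58)]}
vacuum_far_end {'side': [([365.0, 424.2], 0.6)], 'top': [([340.4, 202.3], 0.63)]}
    [array([ 0.4928, -0.0088, -0.608 ]), np.float64(0.3882)]
start_top {'side': [([228.9, 210.5], 0.53), ([279.5, 224.4], 0.51)], 'top': [([427.0, 287.7], 0.55)]}
    [array([ 0.519 , -0.2593,  0.0827]), np.float64(0.466)]
stop_top {'side': [([278.0, 228.4], 0.75), ([300.1, 193.0], 0.59)], 'top': [([393.2, 214.1], 0.59)]}
    [array([ 0.5723, -0.2262, -0.0103]), np.float64(0.051)]
timer_pointer {'side': [([274.7, 235.0], 0.59)], 'top': []}Traceback (most recent call last):
  File "<stdin>", line 6, in <module>
ValueError: it knows: brush, emulsion, ink_pot, jar, lid_rail, loupe, squeegee, start_top, stop_top, tape, timer_pointer, unit, vacuum_far_end
```

View pics/side0.png

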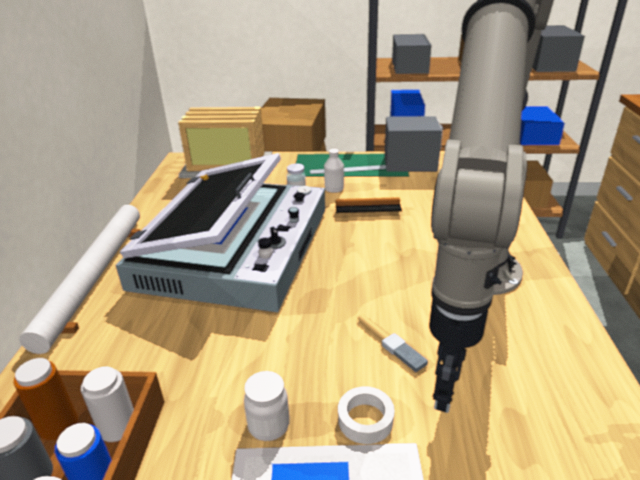

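View pics/top0.png

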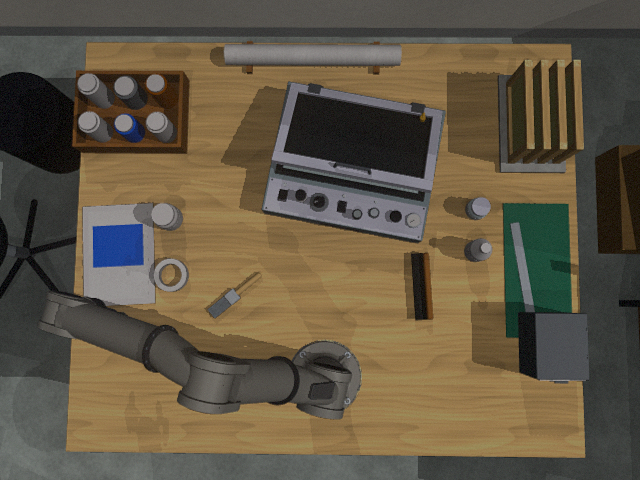

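```bash
python3 -c "
from h import *
o=r.get_obs();print({k:np.round(v,3).tolist() for k,v in o.items()})"
```

```text
{'clock': 0.7, 'joints': [-1.352, 0.477, 0.022, 1.555, -0.011, 1.109, -0.083], 'qvel': [0.001, 0.001, -0.0, 0.002, 0.001, 0.001, 0.001], 'tau': [0.0, -59.616, 1.606, -28.149, 0.012, 0.002, -0.0], 'tcp_pos': [0.217, 0.639, 0.194], 'orientation': [0.511, 3.1, 0.0], 'contact_force': [-0.424, 0.391, -0.221], 'moment': [0.01, -0.049, -0.042], 'gripper_force': 0.0, 'grip_width': 0.085}
```

The side view shows the unit centre-left with the lid raised and the deck controls around (262,265) to (300,195). In the top view I read mains (283,195), pot (300,195), timer (319,202), vacuum (341,206), loupe (357,213), start (374,212), stop (396,216). I'll fit the unit's pose to these.

```bash
cat > fit.py <<'E'
from h import *
from scipy.optimize import least_squares
def T(p,u):  # unit->world, p=(x,y,yaw)
    c,s=np.cos(p[2]),np.sin(p[2]); return np.array([p[0]+c*u[0]-s*u[1],p[1]+s*u[0]+c*u[1],u[2]])
def fit(obs,p0):
    return least_squares(lambda p:np.concatenate([proj(f,T(p,u))-px for f,u,px in obs]),p0,loss="soft_l1")
E
python3 - <<'E'
from fit import *
f=r.grab_frame("top"); s=r.grab_frame("side")
O=[((0,205,.108),(283,195)),((0,85,.144),(319,202)),((0,10,.109),(341,206)),((0,-95,.112),(374,212)),((0,-165,.124),(396,216)),((-60,265,.1),(264,212)),((-60,-265,.1),(421,241))]
obs=[(f,np.array([u[0]/1e3,u[1]/1e3,u[2]]),px) for u,px in O]
q=fit(obs,[.6,-.05,-.2]); print(q.x,q.fun.round(1))
for n,u in dict(vac=(.0125,.01,.111),start=(0,-.095,.112),stop=(0,-.165,.124),timer=(0,.085,.144),mains=(0,.205,.108)).items(): print(n,T(q.x,u).round(3),proj(f,T(q.x,u)).round(1),proj(s,T(q.x,u)).round(1))
C=np.zeros((600,800,3),np.uint8)
C[:264,:720]=cv2.resize(f["pixels"][180:246,255:435],None,fx=4,fy=4,interpolation=cv2.INTER_CUBIC)
C[270:600,:]=cv2.resize(s["pixels"][184:284,120:340],(726,330),interpolation=cv2.INTER_CUBIC).__class__ and cv2.copyMakeBorder(cv2.resize(s["pixels"][184:284,120:340],(726,330),interpolation=cv2.INTER_CUBIC),0,0,0,74,0)
cv2.imwrite("pics/c1.png",C[:,:,::-1])
E
```

```text
[ 0.55058954 -0.05999522 -0.17644629] [-0.6  0.9 -0.2 -1.2  0.9  0.7  0.1  0.5  0.  -0.1 -3.1 -1.   1.7 -0.2]
vac [ 0.565 -0.052  0.111] [342.6 202.9] [279.2 224.7]
start [ 0.534 -0.154  0.112] [374.1 212.5] [293.3 207. ]
stop [ 0.522 -0.222  0.124] [396.  215.9] [299.1 192.9]
timer [0.566 0.024 0.144] [318.8 200.8] [274.6 228.8]
mains [0.587 0.142 0.108] [282.4 195.9] [261.5 265.4]
```

View pics/c1.png

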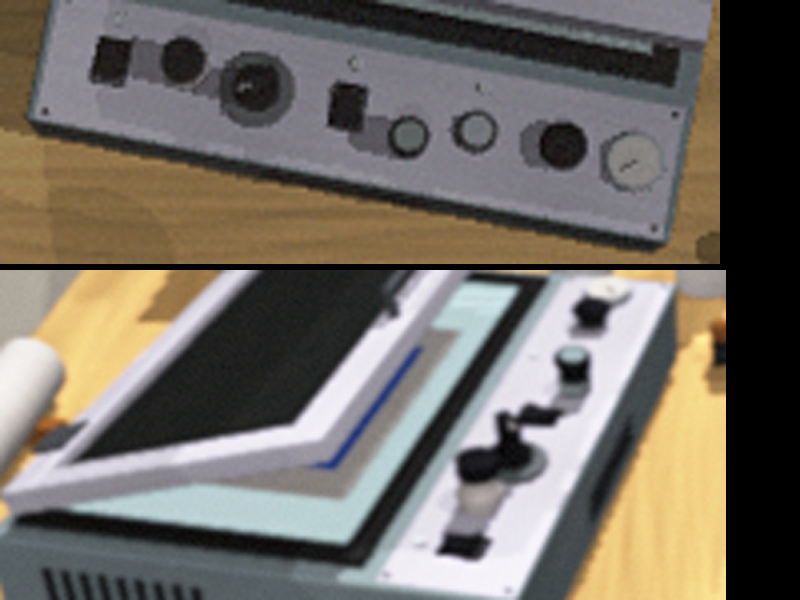

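The crop gives refined top-view centres: mains (282,194.6), timer (318.9,201.9), vacuum (341.6,206.1), loupe (356.9,213.6), start (373.6,212.4) and stop (395.4,215.6). The deck is clear around the vacuum and start controls.

```bash
cat > go.py <<'E'
from fit import *
import json,sys
P=json.load(open("p.json")) if __import__("os").path.exists("p.json") else None
def need(u,off=(0,0,0)):   # shift/turn numbers from now to the unit-frame point u, tool y along unit x
    o=r.get_obs(); Rc=R.from_rotvec(o["orientation"]).as_matrix()
    c,s=np.cos(P[2]),np.sin(P[2]); y=np.array([c,s,0]); z=np.array([0,0,-1.]); x=np.cross(y,z)
    d=Rc.T@(T(P,np.array(u))-o["tcp_pos"])/.25
    w=R.from_matrix(Rc.T@np.c_[x,y,z]).as_rotvec()/(np.pi/2)
    return d.round(4).tolist(),w.round(4).tolist()
E
python3 - <<'E'
from fit import *
import json
f=r.grab_frame("top")
O=[((0,205,.107),(282.2,194.8)),((0,85,.105),(318.9,201.9)),((0,10,.108),(341.6,206.2)),((0,-95,.112),(373.7,212.4)),((0,-165,.124),(395.4,215.6)),((-60,265,.1),(262.6,209.8)),((-60,-265,.1),(421.5,240))]
obs=[(f,np.array([u[0]/1e3,u[1]/1e3,u[2]]),px) for u,px in O]
q=fit(obs,[.6,-.05,-.2]); print(q.x.round(4),q.fun.round(1)); json.dump(q.x.tolist(),open("p.json","w"))
l=atz(f,(356.9,213.6),.136); c,s=np.cos(q.x[2]),np.sin(q.x[2]); d=l[:2]-q.x[:2]; print("loupe unit",c*d[0]+s*d[1],-s*d[0]+c*d[1])
import go
print(go.need((.083,.115,.28)))
E
```

```text
[ 0.5529 -0.0591 -0.1824] [ 0.1  0.1 -0.2 -0.  -0.  -0.1  0.1 -0.4  0.3 -0.1 -2.  -0.   0.8  0.6]
loupe unit -0.01894478687254911 -0.04231856595844382
([-2.4327, -1.711, -0.3445], [0.0, -0.0, 0.908])
```

Request:
{"fn": "apply_moves", "kwargs": {"rows": [[-0.1,-0.07,-0.2,0,0,0.1],[-0.3,-0.2,-0.35,0,0,0.21],[-0.5,-0.34,-0.35,0,0,0.32],[-0.7,-0.48,-0.35,0,0,0.43],[-0.9,-0.62,-0.35,0,0,0.54]], "claw": 0}}

```text
clock: 1.48
tcp_pos: [0.3796, 0.4206, 0.2819]
orientation: [-1.749, -2.61, -0.002]
contact_force: [0.9, 0.8, -0.5]
grip_width: -0.0002
gripper_force: 0.0
```

```bash
python3 -c "
import go;print(go.need((.083,.115,.28)),go.r.get_obs()['tcp_pos'])"
```

```text
([-1.8314, 0.4393, 0.0064], [0.0003, -0.0006, 0.3645]) [0.37963317 0.4205744  0.28185973]
```

Request:
{"fn": "apply_moves", "kwargs": {"rows": [[-0.2,0.05,0,0,0,0.1],[-0.4,0.1,0,0,0,0.2],[-0.6,0.15,0,0,0,0.3],[-0.8,0.2,0,0,0,0.364],[-1.0,0.24,0,0,0,0.364]]}}

```text
clock: 2.1
tcp_pos: [0.5312, 0.2135, 0.2817]
orientation: [-2.409, -2.017, -0.001]
contact_force: [0.8, 1.2, 0.1]
grip_width: 0.0004
gripper_force: 0.0
```

```bash
python3 -c "
import go;print(go.need((.083,.115,.28)),go.r.get_obs()['tcp_pos'])"
```

```text
([-0.6001, 0.6117, 0.0066], [0.0003, -0.0004, 0.0036]) [0.53116525 0.21349088 0.28167077]
```

Request:
{"fn": "apply_moves", "kwargs": {"rows": [[-0.15,0.15,0,0,0,0],[-0.3,0.3,0,0,0,0],[-0.45,0.46,0,0,0,0],[-0.6,0.61,0,0,0,0],[-0.6,0.61,0,0,0,0]]}}

```text
clock: 2.72
tcp_pos: [0.6555, 0.0343, 0.2814]
orientation: [2.414, 2.006, -0.002]
contact_force: [-0.4, 0.4, 0.5]
grip_width: 0.0
gripper_force: 0.0
```

```bash
python3 -c "
from go import *
print(need((.083,.115,.131)),r.get_obs()['tcp_pos'])
C=np.zeros((480,800,3),np.uint8)
s=r.grab_frame('side')['pixels'][100:320,110:360]; t=r.grab_frame('top')['pixels'][80:250,250:450]
C[:352,:400]=cv2.resize(s,(400,352),interpolation=3);C[:340,400:]=cv2.resize(t,(400,340),interpolation=3)
cv2.imwrite('pics/c2.png',C[:360,:,::-1])"
```

```text
([0.0196, -0.0047, 0.6015], [0.0009, 0.0019, -0.0009]) [0.65546265 0.03434745 0.28138389]
```

View pics/c2.png

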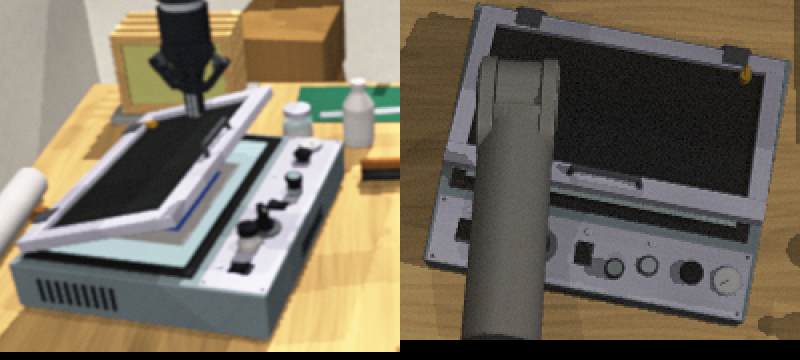

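The gripper hangs above the left front rail (tip at about (192,110) in the left crop) and clear of the bow handle. I'll descend from here.

Request:
{"fn": "apply_moves", "kwargs": {"rows": [[0.02,-0.01,0.1,0,0,0],[0.02,-0.01,0.2,0,0,0],[0.02,-0.01,0.3,0,0,0],[0.02,-0.01,0.4,0,0,0],[0.02,-0.01,0.46,0,0,0]]}}

```text
clock: 3.45
tcp_pos: [0.651, 0.0483, 0.1657]
orientation: [-2.403, -2.019, 0.001]
contact_force: [-3.7, 0.8, 4.9]
grip_width: 0.0003
gripper_force: 3.0
```

```bash
python3 -c "
from go import *
print(need((.083,.115,.131)),r.get_obs()['tcp_pos'],r.get_obs()['contact_force'])"
```

```text
([-0.0341, 0.0237, 0.1387], [-0.0018, -0.0007, 0.006]) [0.65104829 0.04825676 0.16570054] [-3.69460945  0.77577665  4.87113697]
```

Request:
{"fn": "apply_moves", "kwargs": {"rows": [[-0.02,0.01,0.05,0,0,0],[-0.02,0.01,0.1,0,0,0],[-0.02,0.01,0.13,0,0,0],[-0.02,0.01,0.145,0,0,0],[-0.02,0.01,0.15,0,0,0]]}}

```text
clock: 4.08
tcp_pos: [0.6543, 0.041, 0.1291]
orientation: [-2.407, -2.018, -0.001]
contact_force: [-2.7, 1.3, 4.2]
grip_width: -0.0003
gripper_force: 1.9
```

```bash
python3 -c "
from go import *
print(need((.083,.115,.131)),r.get_obs()['tcp_pos'],r.get_obs()['contact_force'])"
```

```text
([-0.0075, 0.0054, -0.0076], [0.0002, -0.0004, 0.0045]) [0.65433733 0.04097769 0.12910928] [-2.70314894  1.32217893  4.24760635]
```

Request:
{"fn": "apply_moves", "kwargs": {"rows": [[0,0,0.008,0,0,0],[0,0,0.012,0,0,0],[0,0,0.012,0,0,0]]}}

```text
clock: 4.45
tcp_pos: [0.6544, 0.0405, 0.1259]
orientation: [2.408, 2.018, 0.001]
contact_force: [0.1, 1.3, 2.1]
grip_width: 0.0002
gripper_force: 1.3
```

```bash
python3 -c "
from go import *
print(r.get_obs()['tcp_pos'],r.get_obs()['contact_force'])
f=r.grab_frame('side'); t=r.grab_frame('top')
print('rail shut side/top px',[proj(g,T(P,np.array([.083,-.13,.131]))).round() for g in(f,t)],r.landmark_of(f,'lid_rail'),r.landmark_of(t,'lid_rail'))
cv2.imwrite('pics/c3.png',cv2.resize(f['pixels'][130:310,110:340],None,fx=3.3,fy=3.3,interpolation=3)[:,:,::-1])"
```

```text
[0.6543862  0.04048303 0.12590848] [0.09298651 1.30058935 2.14599527]
rail shut side/top px [array([270., 194.]), array([390., 188.])] [{'point': [293.5, 221.5], 'conf': 0.66}, {'point': [235.3, 229.6], 'conf': 0.63}] []
```

View pics/c3.png

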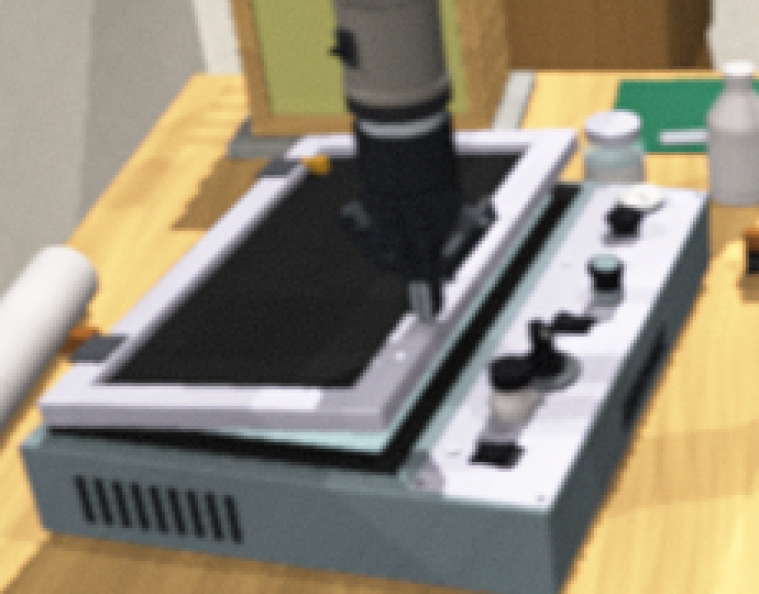

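The lid is still partly up. The fingertip shows at crop (427,318) and a white spot, probably lid_rail, at (400,355). I'll check the heights by projection.

```bash
python3 -c "
from go import *
f=r.grab_frame('side'); o=r.get_obs()
print('tcp px',proj(f,o['tcp_pos']).round(1),'seen',(427/3.3+110,318/3.3+130),'spot',(400/3.3+110,355/3.3+130))
c,s=np.cos(P[2]),np.sin(P[2]);d=o['tcp_pos'][:2]-P[:2];print('tcp unit',c*d[0]+s*d[1],-s*d[0]+c*d[1])
for h in (0,10,20,30,40):
  a=h/285; u=lambda y,x,z:np.array([.368+(x-.368)*np.cos(a)+(z-.112)*np.sin(a),y,.112+(z-.112)*np.cos(a)-(x-.368)*np.sin(a)])
  print(h,[proj(f,T(P,u(*k))).round(1) for k in((.13,.083,.131),(.25,.065,.131),(.25,.065,.109),(.25,.101,.131))])
for k in [(-.06,.265,.1),(-.06,-.265,.1),(0,.205,.108),(0,.085,.144),(0,-.165,.124)]: print(k,proj(f,T(P,np.array(k))).round(1))
for n in ((380,430),(380,405),(43,405)): print((n[0]/3.3+110,n[1]/3.3+130))
"
```

```text
tcp px [241.4 237.6] seen (239.3939393939394, 226.36363636363637) spot (231.21212121212122, 237.57575757575756)
tcp unit 0.08184765786652068 0.11617221081544613
0 [array([239. , 238.7]), array([228.2, 265.4]), array([229.3, 272.6]), array([214.5, 263.8])]
10 [array([238.2, 235.5]), array([227.3, 261.8]), array([228.7, 269.2]), array([213.7, 260.6])]
20 [array([237.4, 232.3]), array([226.3, 258.2]), array([228. , 265.6]), array([212.7, 257.5])]
30 [array([236.4, 229. ]), array([225.1, 254.6]), array([227.1, 262.1]), array([211.6, 254.3])]
40 [array([235.3, 225.8]), array([223.8, 250.9]), array([226.1, 258.5]), array([210.3, 251.1])]
(-0.06, 0.265, 0.1) [275.9 285.3]
(-0.06, -0.265, 0.1) [324.8 187.1]
(0, 0.205, 0.108) [260.1 265.5]
(0, 0.085, 0.144) [273.6 228.9]
(0, -0.165, 0.124) [298.7 193. ]
(225.15151515151516, 260.3030303030303)
(225.15151515151516, 252.72727272727275)
(123.03030303030303, 252.72727272727275)
```

```bash
python3 -c "
from go import *
f=r.grab_frame('side'); o=r.get_obs()
print(o['tcp_pos'],o['contact_force'],o['clock'],'hover proj',proj(f,[.6555,.0343,.2814]), 'seen',(192/1.6+110,113/1.6+100))
im=f['pixels'].copy()
im=cv2.resize(im[170:280,180:300],None,fx=5,fy=5,interpolation=3)
p=proj(f,o['tcp_pos']);cv2.circle(im,(int((p[0]-180)*5),int((p[1]-170)*5)),3,(255,0,0),-1)
cv2.imwrite('pics/c4.png',im[:,:,::-1])"
```

```text
[0.65438238 0.0403099  0.12590418] [0.41937509 1.55330578 2.21837937] 4.75 hover proj [234.60308973 184.53962195] seen (230.0, 170.625)
```

View pics/c4.png

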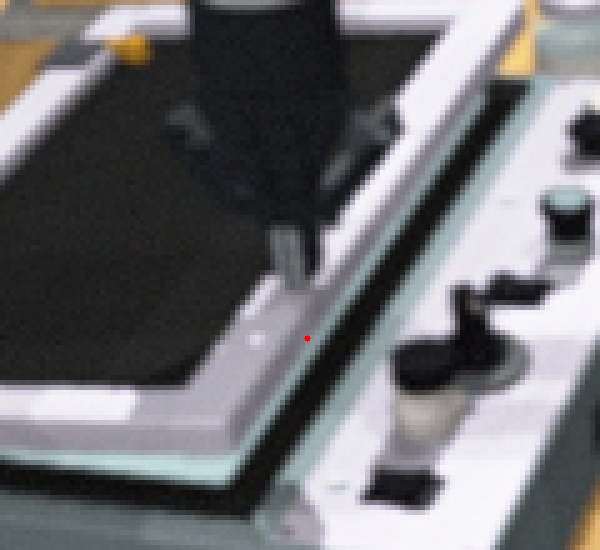

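The fingertip shows at (239,228), about 10 px above its projection. So the cameras and the reported TCP disagree by roughly 30 mm, mainly in z. I'll check this against the start picture.

```bash
python3 -c "
from go import *
f=r.grab_frame('side'); 
print(proj(f,[.217,.639,.194]),proj(f,[.217,.639,.207]),'seen tips ~(442,408)', f['eye'])
print(proj(f,[0,0,0]),'base?')
o=r.get_obs();print(o['orientation'],o['joints'])
# table check: brush bottle etc: jar_b base
t=r.grab_frame('top')
for n in('tape','emulsion','squeegee','jar_a','loupe','ink_pot'):
  a,b=r.landmark_of(f,n),r.landmark_of(t,n)
  if a and b: print(n,a[0]['point'],b[0]['point'],[np.round(x,3) for x in tri(f,a[0]['point'],t,b[0]['point'])])
"
```

```text
[443.29603947 407.54133685] [444.16868824 402.02300048] seen tips ~(442,408) [0.3661158  1.1699517  0.84929997]
[478.76440954 268.53848108] base?
[2.40802037e+00 2.01731724e+00 4.15079271e-04] [-0.51133979  0.55397021  0.5047566   1.69459768 -0.31266137  0.97369547
 -0.06850875]
tape [366.8, 425.7] [175.5, 275.0] [array([ 0.331,  0.513, -0.022]), np.float64(0.005)]
squeegee [369.1, 207.7] [424.4, 286.2] [array([ 0.3  , -0.328,  0.013]), np.float64(0.003)]
jar_a [297.6, 189.0] [471.7, 207.4] [array([ 0.563, -0.493,  0.   ]), np.float64(0.013)]
```

Request:
{"fn": "apply_moves", "kwargs": {"rows": [[0,0,0.02,0,0,0],[0,0,0.04,0,0,0],[0,0,0.04,0,0,0]]}}

```text
clock: 5.82
tcp_pos: [0.6536, 0.04, 0.1149]
orientation: [-2.408, -2.017, 0.002]
contact_force: [-0.2, 0.3, -0.5]
grip_width: 0.0005
gripper_force: 0.0
```

```bash
python3 -c "
from go import *
f=r.grab_frame('side'); o=r.get_obs()
print(o['tcp_pos'],o['contact_force'],o['joints'],proj(f,o['tcp_pos']),[x['point'] for x in r.landmark_of(f,'lid_rail')])
im=cv2.resize(f['pixels'][130:280,150:310],None,fx=4,fy=4,interpolation=3)
cv2.imwrite('pics/c5.png',im[:,:,::-1])"
```

```text
[0.65381254 0.03981657 0.11512795] [-0.27457176  0.45072585  0.5682166 ] [-0.50720124  0.56570287  0.4993754   1.70299691 -0.31880058  0.95558851
 -0.06344756] [242.14672038 240.92134144] [[238.0, 232.1]]
```

View pics/c5.png

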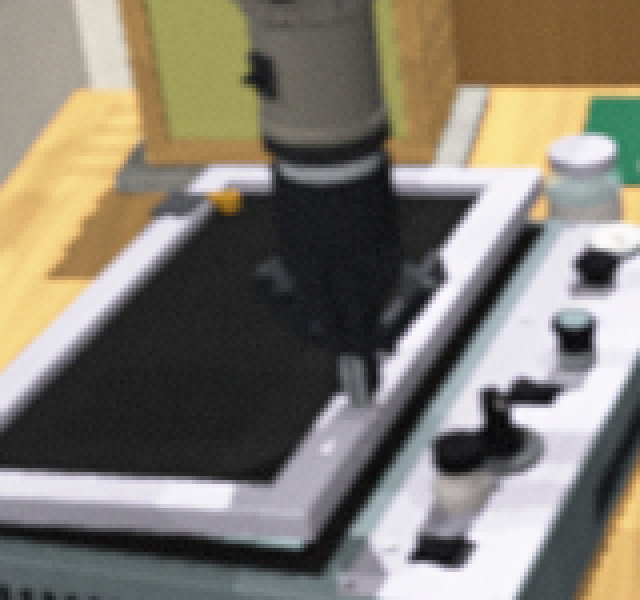

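The lid follows the tip, which now shows at (240.5,230.5); the rail reads about 20 mm up. The reported z is roughly 33 mm too low, so I'll keep descending and watch the force.

Request:
{"fn": "apply_moves", "kwargs": {"rows": [[0,0,0.02,0,0,0],[0,0,0.04,0,0,0],[0,0,0.05,0,0,0],[0,0,0.05,0,0,0]]}}

```text
clock: 6.42
tcp_pos: [0.6543, 0.0403, 0.1029]
orientation: [2.408, 2.017, -0.0]
contact_force: [-0.3, 0.4, 1.0]
grip_width: -0.0
gripper_force: 0.0
```

Request:
{"fn": "apply_moves", "kwargs": {"rows": [[0,0,0.01,0,0,0],[0,0,0.02,0,0,0],[0,0,0.02,0,0,0]]}}

```text
clock: 6.8
tcp_pos: [0.6542, 0.0404, 0.0981]
orientation: [2.408, 2.018, 0.0]
contact_force: [-0.2, 0.1, 0.8]
grip_width: 0.0003
gripper_force: 0.5
```

```bash
python3 -c "
from go import *
f=r.grab_frame('side'); o=r.get_obs()
print(o['tcp_pos'],o['contact_force'],proj(f,o['tcp_pos']),[x['point'] for x in r.landmark_of(f,'lid_rail')])
im=cv2.resize(f['pixels'][130:280,150:310],None,fx=4,fy=4,interpolation=3)
cv2.imwrite('pics/c6.png',im[:,:,::-1])"
```

```text
[0.65422543 0.04037328 0.0981412 ] [-0.92964426 -0.08327798  0.39782949] [242.65142039 246.28478709] [[239.3, 237.3]]
```

Request:
{"fn": "apply_moves", "kwargs": {"rows": [[0,0,0.01,0,0,0],[0,0,0.02,0,0,0],[0,0,0.02,0,0,0]]}}

```text
clock: 7.28
tcp_pos: [0.6541, 0.0404, 0.0938]
orientation: [-2.408, -2.017, -0.0]
contact_force: [-3.5, 1.2, 6.8]
grip_width: -0.0001
gripper_force: 3.4
```

```bash
python3 -c "
from go import *
f=r.grab_frame('side'); o=r.get_obs()
print(o['tcp_pos'],o['contact_force'],o['tau'],proj(f,o['tcp_pos']),[x['point'] for x in r.landmark_of(f,'lid_rail')])
im=cv2.resize(f['pixels'][130:280,150:310],None,fx=4,fy=4,interpolation=3)
cv2.imwrite('pics/c6.png',im[:,:,::-1])"
```

```text
[0.65411583 0.04044164 0.09374173] [-3.77251738  0.50893061  6.83453223] [ 5.02632391e-01 -5.37635565e+01  9.19263214e+00 -2.31402254e+01
  3.58412100e-02 -1.12484917e+00  1.27878102e-03] [242.86501727 247.64770171] [[240.2, 239.3], [387.8, 345.6]]
```

View pics/c6.png

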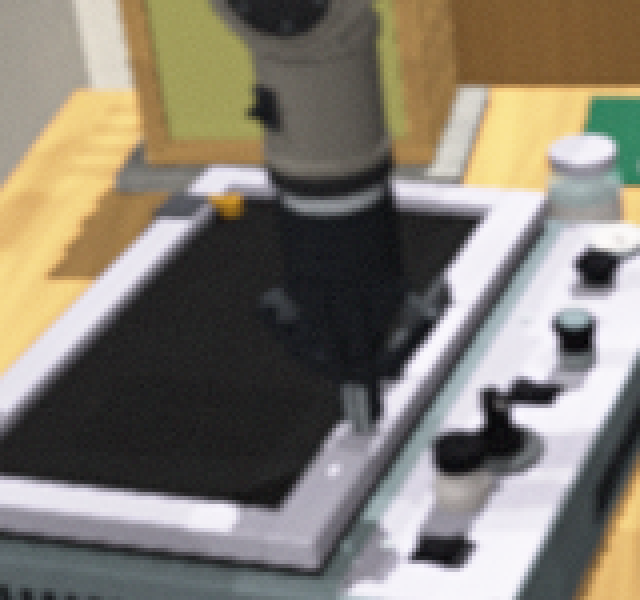

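The lid now looks shut, with the rail spot at crop (333,468) and no gap left. I'll push a bit more to make sure it's on the stop.

Request:
{"fn": "apply_moves", "kwargs": {"rows": [[0,0,0.008,0,0,0],[0,0,0.016,0,0,0],[0,0,0.016,0,0,0]]}}

```text
clock: 7.75
tcp_pos: [0.6543, 0.0405, 0.0936]
orientation: [-2.407, -2.016, -0.003]
contact_force: [-14.1, 1.3, 34.1]
grip_width: -0.0003
gripper_force: 16.7
```

The lid is hard on its stop: 34 N at reported z 0.0936, where the rail is 0.131. So true z is about the reported z plus 0.037. I'll lift and move above the vacuum's far end.

Request:
{"fn": "apply_moves", "kwargs": {"rows": [[0,0,-0.1,0,0,0],[0,0,-0.25,0,0,0],[0,0,-0.35,0,0,0],[0,0,-0.35,0,0,0]]}}

```text
clock: 8.25
tcp_pos: [0.6558, 0.0402, 0.1786]
orientation: [2.406, 2.016, 0.006]
contact_force: [0.2, 0.3, 0.0]
grip_width: 0.0001
gripper_force: 0.0
```

```bash
python3 -c "
from go import *
print(r.get_obs()['tcp_pos'],need((.018,.012,.14)))"
```

```text
[0.65581653 0.04020429 0.17864649] ([-0.416, -0.2642, 0.1529], [0.0027, -0.0008, 0.004])
```

Request:
{"fn": "apply_moves", "kwargs": {"rows": [[-0.14,-0.09,0,0,0,0],[-0.28,-0.18,0,0,0,0],[-0.416,-0.264,0.03,0,0,0],[-0.416,-0.264,0.1,0,0,0],[-0.416,-0.264,0.15,0,0,0]]}}

```text
clock: 8.88
tcp_pos: [0.5706, -0.0497, 0.1375]
orientation: [-2.407, -2.017, 0.001]
contact_force: [1.3, 0.3, 0.5]
grip_width: -0.0
gripper_force: 0.0
```

```bash
python3 -c "
from go import *
f=r.grab_frame('side'); t=r.grab_frame('top');o=r.get_obs()
p=o['tcp_pos'].copy(); q=p+[0,0,.037]
print(p,need((.018,.012,.073)),proj(f,p),proj(f,q),'vac',proj(f,T(P,np.array([.0125,.01,.111]))),[x['point'] for x in r.landmark_of(f,'vacuum_far_end')])
a=cv2.resize(f['pixels'][150:280,200:340],None,fx=4,fy=4,interpolation=3)
for w,c in((p,(255,0,0)),(q,(0,255,0))):
  v=proj(f,w);cv2.circle(a,(int((v[0]-200)*4),int((v[1]-150)*4)),2,c,-1)
b=cv2.resize(t['pixels'][150:250,250:310],None,fx=4,fy=4,interpolation=3)
C=np.zeros((520,800,3),np.uint8);C[:520,:560]=a;C[:400,560:]=b
cv2.imwrite('pics/c7.png',C[:,:,::-1])"
```

```text
[ 0.57024313 -0.04912158  0.1370179 ] ([-0.0039, 0.0117, 0.256], [-0.0022, 0.0005, 0.0053]) [276.42104888 217.32880017] [275.43431954 205.79758567] vac [278.35162799 224.80451919] [[278.3, 225.0]]
```

View pics/c7.png

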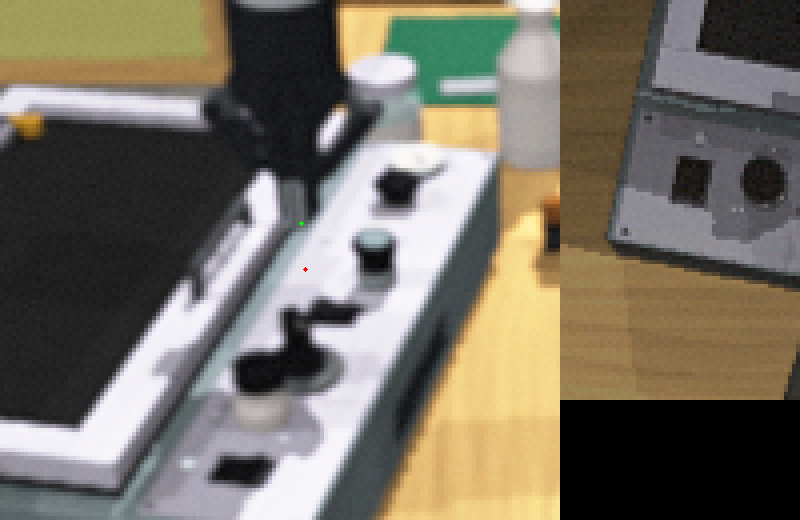

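The fingertip shows at crop (301,220), right on the green mark drawn with the +37 mm z correction. The xy is good, so I'll descend onto the far end.

Request:
{"fn": "apply_moves", "kwargs": {"rows": [[0,0.01,0.06,0,0,0],[0,0.01,0.12,0,0,0],[0,0.01,0.18,0,0,0],[0,0.01,0.22,0,0,0],[0,0.01,0.22,0,0,0]]}}

```text
clock: 9.65
tcp_pos: [0.5727, -0.051, 0.0834]
orientation: [-2.407, -2.017, 0.002]
contact_force: [-0.3, -0.3, 0.5]
grip_width: -0.0003
gripper_force: 0.0
```

```bash
python3 -c "
from go import *
f=r.grab_frame('side');o=r.get_obs()
q=o['tcp_pos']+[0,0,.037]
print(q,need((.018,.012,.073)),proj(f,q))
a=cv2.resize(f['pixels'][180:260,240:330],None,fx=6,fy=6,interpolation=3)
v=proj(f,q);cv2.circle(a,(int((v[0]-240)*6),int((v[1]-180)*6)),2,(0,255,0),-1)
cv2.imwrite('pics/c8.png',a[:,:,::-1])"
```

```text
[ 0.5732866  -0.05109386  0.12111259] ([0.0016, -0.0025, 0.0445], [-0.0004, 0.0001, 0.004]) [275.85426067 221.82684471]
```

View pics/c8.png

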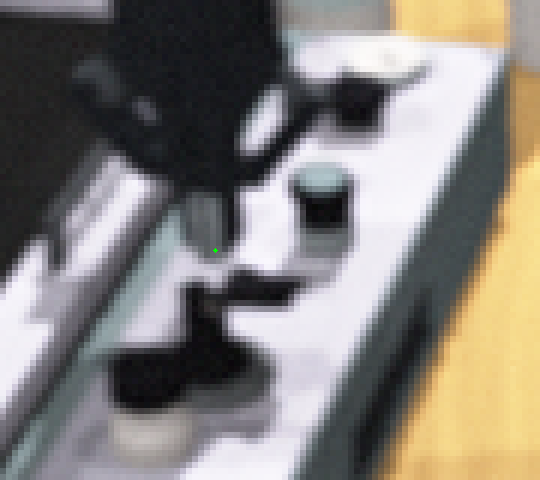

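The fingertip ends at crop (213,255), just above the rocker's far end at about (232,272). I'll shift 3 mm nearer and press.

Request:
{"fn": "apply_moves", "kwargs": {"rows": [[0,-0.014,0.01,0,0,0],[0,-0.014,0.03,0,0,0],[0,-0.014,0.04,0,0,0],[0,-0.014,0.05,0,0,0],[0,-0.014,0.05,0,0,0]]}}

```text
clock: 10.32
tcp_pos: [0.5707, -0.0504, 0.0721]
orientation: [2.407, 2.017, 0.001]
contact_force: [1.7, -0.6, 1.1]
grip_width: 0.0001
gripper_force: 0.6
```

Request:
{"fn": "apply_moves", "kwargs": {"rows": [[0,0,0.008,0,0,0],[0,0,0.016,0,0,0],[0,0,0.016,0,0,0]]}}

```text
clock: 10.7
tcp_pos: [0.5719, -0.0507, 0.0687]
orientation: [2.406, 2.016, 0.004]
contact_force: [3.3, -1.4, 4.7]
grip_width: -0.0003
gripper_force: 2.5
```

Request:
{"fn": "apply_moves", "kwargs": {"rows": [[0,0,0.008,0,0,0],[0,0,0.012,0,0,0],[0,0,0.012,0,0,0]]}}

```text
clock: 11.08
tcp_pos: [0.5721, -0.0506, 0.0682]
orientation: [2.407, 2.016, 0.006]
contact_force: [-4.6, 1.2, 28.9]
grip_width: -0.0
gripper_force: 14.5
```

Hard stop at a true height of about 0.1055, as expected for the far end down. I'll lift and take one look to verify.

Request:
{"fn": "apply_moves", "kwargs": {"rows": [[0,0,-0.1,0,0,0],[0,0,-0.25,0,0,0],[0,0,-0.33,0,0,0],[0,0,-0.33,0,0,0]]}}

```text
clock: 11.58
tcp_pos: [0.5702, -0.0503, 0.1481]
orientation: [2.408, 2.017, 0.002]
contact_force: [0.4, -0.6, 0.2]
grip_width: 0.0
gripper_force: 0.0
```

```bash
python3 -c "
from go import *
print(r.get_obs()['tcp_pos'],need((.001,-.096,.12)))
f=r.grab_frame('side')
print(proj(f,T(P,np.array([.0125,.01,.111]))),proj(f,T(P,np.array([.0125,.01,.106]))),[(x['point'],x['conf']) for x in r.landmark_of(f,'vacuum_far_end')])
print([(x['point'],x['conf']) for x in r.landmark_of(f,'lid_rail')])
"
```

```text
[ 0.57015869 -0.05027138  0.148102  ] ([-0.4311, -0.0606, 0.112], [0.0006, -0.0005, 0.0041])
[278.35162799 224.80451919] [278.4777685  226.30694188] [([277.3, 227.2], 0.37)]
[([238.2, 238.4], 0.67)]
```

Request:
{"fn": "apply_moves", "kwargs": {"rows": [[-0.15,-0.02,0,0,0,0],[-0.3,-0.04,0,0,0,0],[-0.43,-0.06,0,0,0,0],[-0.43,-0.06,0.08,0,0,0],[-0.43,-0.06,0.13,0,0,0]]}}

```text
clock: 12.35
tcp_pos: [0.535, -0.1535, 0.113]
orientation: [-2.407, -2.015, 0.003]
contact_force: [0.4, 0.0, -0.5]
grip_width: -0.0001
gripper_force: 0.0
```

```bash
python3 -c "
from go import *
f=r.grab_frame('side');o=r.get_obs()
q=o['tcp_pos']+[0,0,.037]
print(q,need((0,-.095,.075)),proj(f,q),proj(f,T(P,np.array([0,-.095,.112]))))
a=cv2.resize(f['pixels'][160:250,240:340],None,fx=6,fy=6,interpolation=3)
for w in (q,T(P,np.array([0,-.095,.112]))):
  v=proj(f,w);cv2.circle(a,(int((v[0]-240)*6),int((v[1]-160)*6)),2,(0,255,0),-1)
cv2.imwrite('pics/c9.png',a[:,:,::-1])"
```

```text
[ 0.53443452 -0.1527193   0.14868303] ([0.0015, 0.0052, 0.1467], [-0.0031, 0.0001, 0.0044]) [292.41708922 196.35544978] [292.71460402 207.19381942]
```

View pics/c9.png

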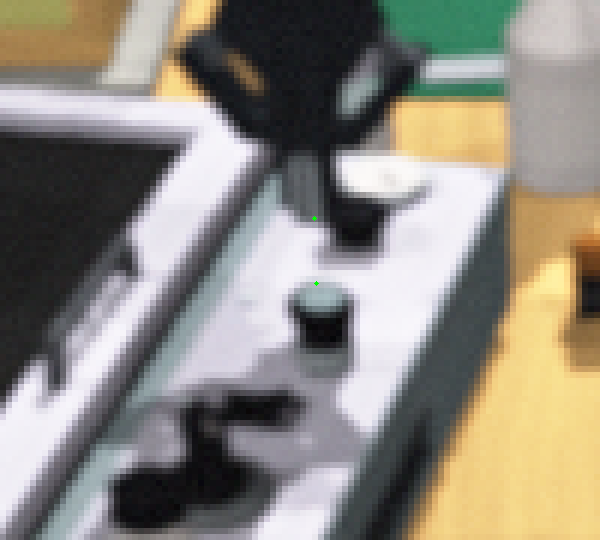

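The fingertip, at about (311,220), sits beside its predicted mark and above the start button, which the loupe hides at (316,284). I'll press now.

Request:
{"fn": "apply_moves", "kwargs": {"rows": [[0,0.004,0.06,0,0,0],[0,0.004,0.11,0,0,0],[0,0.004,0.14,0,0,0],[0,0.004,0.155,0,0,0],[0,0.004,0.165,0,0,0]]}}

```text
clock: 13.02
tcp_pos: [0.5374, -0.1537, 0.0737]
orientation: [-2.408, -2.017, -0.0]
contact_force: [-0.7, 1.3, 1.2]
grip_width: -0.0002
gripper_force: 1.2
```

Request:
{"fn": "apply_moves", "kwargs": {"rows": [[0,0,0.008,0,0,0],[0,0,0.012,0,0,0],[0,0,0.012,0,0,0]]}}

```text
clock: 13.4
tcp_pos: [0.5374, -0.1537, 0.0709]
orientation: [-2.408, -2.018, -0.0]
contact_force: [-1.4, 1.0, 4.1]
grip_width: 0.0001
gripper_force: 1.9
```

Request:
{"fn": "apply_moves", "kwargs": {"rows": [[0,0,0.008,0,0,0],[0,0,0.012,0,0,0],[0,0,0.012,0,0,0]]}}

```text
clock: 13.78
tcp_pos: [0.5375, -0.1538, 0.0686]
orientation: [-2.408, -2.017, -0.001]
contact_force: [-5.8, 0.5, 14.6]
grip_width: 0.0001
gripper_force: 7.1
```

The button is fully in (14.6 N, on its stop). I'll release it and lift clear.

Request:
{"fn": "apply_moves", "kwargs": {"rows": [[0,0,-0.08,0,0,0],[0,0,-0.25,0,0,0],[0,0,-0.5,0,0,0],[0,0,-0.6,0,0,0],[0,0,-0.6,0,0,0]]}}

```text
clock: 14.4
tcp_pos: [0.5391, -0.1541, 0.2195]
orientation: [2.405, 2.016, 0.006]
contact_force: [0.3, 0.4, -0.9]
grip_width: -0.0003
gripper_force: 0.0
```

```bash
python3 -c "
from go import *
f=r.grab_frame('side');print(r.get_obs()['contact_force'],r.get_obs()['tcp_pos'])
for n in('vacuum_far_end','lid_rail','loupe','start_top'): print(n,[(x['point'],x['conf']) for x in r.landmark_of(f,n)])
cv2.imwrite('pics/d.png',cv2.resize(f['pixels'][130:310,110:340],None,fx=3.3,fy=3.3,interpolation=3)[:,:,::-1])"
```

```text
[-0.70792396  0.33752389 -0.54888626] [ 0.53791738 -0.15364814  0.21781002]
vacuum_far_end [([279.6, 226.7], 0.38)]
lid_rail [([238.4, 239.5], 0.98)]
loupe [([294.3, 219.8], 0.71)]
start_top []
```

View pics/d.png

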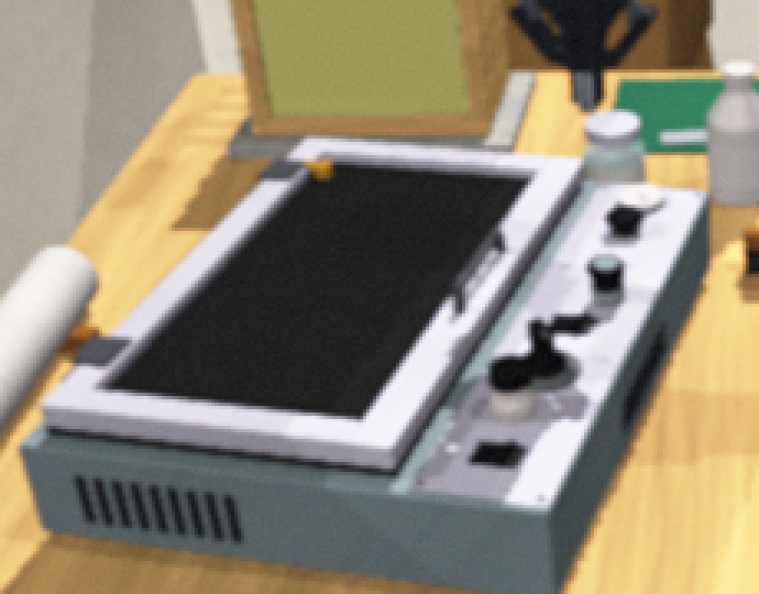

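The lid is shut, with its rail spot read at (238,239.5) against an expected (239,238.7). The rocker's near end is up, the loupe and pot haven't moved, and the gripper is clear, so I'm handing in.

```bash
python3 -c "
from bench import r
print(r.hand_in())"
```

```text
the job is handed in; nothing more can be done
None
```

I pressed the lid shut, tipped the vacuum rocker on and pushed the start button fully in before releasing it, then handed the job in; no verdict came back, and the start button's return was hidden behind the loupe in my last picture.

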